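Set a board on edge at the router table

TASK

Set up the router table for grooving the edge of the board that leans on its fence. Flip the end stop on the fence down first, then push the board up so that it stands on its edge flat against the fence, and slide it along the fence until its end meets the stop. Then slide the featherboard in until it bears on the board and swing its clamp lever clockwise as far as it goes, leaving all this in place and the offcut, wrench and push block on the table where they lie.

Things in the scene. Friction and masses are not known exactly. Their poses are not given: they have to be found in the camera images.
- fence (a point): Foot of the fence's front face, midway along, on the router table's surface (grey slab 460 x 720 mm, 22 mm thick, on the bench). x points out from the face, away from the robot; y along the fence to the side where the board starts; z up. Fence: 54 mm high, 44 mm thick, y -340 to 340 mm; behind it a dust hood (50 mm high, y -112 to -37) and two knobs (34 mm high, y -260, 260).
- board: Pale wood board 20 x 220 x 55 mm, about 0.17 kg. Origin at its centre; own x = 20 mm thickness, y = length, z = 55 mm width. Starts on a long edge, leaning 28 degrees from upright, top edge on the fence, foot 26 mm (inner edge) and 44 mm (outer corner, 9 mm up) out from the face. Pushed low on its outer side towards the fence, its foot slides in and it comes upright.
- stop_base: Fixed mount of the flip stop on the fence top. Origin at the foot of the fence face, on the table surface; axes as the fence frame. A board's end meets the stop at this origin's y; the arm, 22 mm wide, covers y -23 to -1 mm. The hinge runs along the fence, 68 mm above the table, 12 mm behind the face.
- stop_arm (a joint): Angle of the flip stop's aluminium arm: 0 = down, hanging in front of the fence (to 19 mm above the table, 8 to 20 mm out from the face). Starts at 2.6 to 2.9, flipped up above the fence top; end 2.9. It stays up by friction; pushed over the top, away from the robot, to below about 1.6 it drops by its own weight.
- stop_tip (a point): Free end of the stop's arm, mid-width, 55 mm from the hinge axis: straight above the hinge (within 15 mm) when flipped up, 49 mm below and 26 mm in front of it when down. Flipped up, the arm's broad side faces back to the robot.
- hold_base: Fixed bar of the featherboard in the table's slot, 100 mm out from the fence face. Origin on the axis of the clamp stud, at the table surface; axes as the fence frame
- hold_in (a joint): Brown wooden featherboard, 95 mm long (out from the fence), 75 mm wide, 19 mm thick, underside 1 mm above the table; slides straight to and from the fence. Value: distance (m) of its comb-like nose from the fence face. 0.020 = bears on the upright board; starts 0.052 to 0.065, largest 0.072. Sliding friction 2.5 N; stays where left.
- feather_back (a point): Middle of the featherboard's back edge (the end away from the fence), 10.5 mm above the table: push here towards the fence to close it
- clamp_lever (a joint): Black clamp lever over the featherboard, turning about the upright stud. 0 = loose, pointing along the fence's +y (starts 0 to 0.25); grows clockwise from above; 1.5 = tight, its end stop, pointing straight away from the fence. Friction 0.1 N m; stays where left.
- lever_knob (a point): Centre of the ball (16 mm diameter) at the end of the clamp lever, 60 mm from the stud axis and 34 mm above the table; the lever's rod is 11 mm thick, at about 26 to 40 mm above the table
- offcut: Bystander: short offcut of the same pale wood lying flat on the router table, 55 x 105 x 20 mm; origin under its centre
- wrench: Bystander: steel collet wrench lying flat on the router table, 150 mm long along its own x; origin under its middle
- push_block: Bystander: wooden push block with a round handle, standing on the router table, 75 x 160 x 58 mm; origin under its centre
Things that resemble listed ones, but are neither listed nor needed, are in the scene too. Leave any green look-alike of the board alone.

How it is judged:
By the outcome, as a careful person would: the job done as asked, in the order asked, and still so for the second after the job is handed in, with the robot touching nothing.
It also fails if it takes over 56 s, if anything falls off the work surface, if the arm or the gripper's body presses on something with over 40 N, if the wrist force passes 120 N, or if a joint passes its speed limit or range.

ROBOT

A 6-joint arm with a two-finger parallel gripper is mounted at the origin on the work surface. World frame = base frame: x ahead of the robot, y to its left, z up, the work surface at z = 0. Lengths are in m, angles in rad, forces in N, time in s.
With the tool pointing down it reaches from about 0.3 to 0.875 m from the base axis. Payload 4.2 kg.
Tool frame: the origin (TCP) lies midway between the tips of the shut fingers; the grasp point (between the pads) lies 19 mm behind it (ctrl.pinch_z is the z of the grasp point in the tool frame, in m); z points along the fingers, y is the line along which they close (so a half turn about z gives the same grasp; the last joint's range is limited). The gripper opens to 85 mm and grips with 20 to 120 N. Pads are 22 mm wide; open, the fingers measure 114 mm over their backs; the gripper's body (76 mm by 85 mm) begins 54 mm behind the grasp point. The pads swing forward as they close: fully open they stand 13 mm farther back than shut.
Start: joints at [-1.225, 0.32, 1.565, -0, 1.257, -0.02], TCP at [0.206, -0.537, 0.231] pointing down, gripper open.
Joint ranges: [-3.11, 3.11], [-0.84, 2.01], [0.21, 2.61], [-1.34, 4.49], [0.05, 2.63], [-2.56, 2.56]. Speed limits (rad/s): [2.57, 2.57, 3.14, 3.14, 3.14, 3.14].

INTERFACE

Orientations are given as a 3x3 rotation matrix whose columns are the frame's x, y, z axes.
In Python, from workcell import ctrl gives the robot as it stands. The module is installed in compiled form; this text tells all that it offers.
- The arm moves only by the tool step_arm, never from a script. Its argument "deltas" is a list of rows, each a list of 7 numbers: the turn, a rotation vector about the tool's x, y, z scaled (see below), then the shift along the tool's x, y, z scaled (see below), then the opening, from 0 (shut) to 1 (fully open). In form: [[ax, ay, az, dx, dy, dz, hand], ...]. A call has exactly 8 rows; each row shifts and turns the commanded pose from where the row before left it, along the tool's axes as they then stand; what a row does not reach is not made up. The controller multiplies each number of a shift by 0.02 m and each number of a turn by 0.1 rad. A row lasts 1/8 s, in which the tool goes at most 62.5 mm and 10.7 degrees, less where a joint would pass 70% of its speed; a pose out of reach is approached as far as the arm can. A call with a number of a shift or a turn outside -1 to 1 is refused whole. A call with a gripper value outside its range is refused whole. The fingers move at their own pace and stop on an object; "grip_force" is the grip in N (left out, the last holds). Time passes only in rows, so rows that do not move let the fingers close, or fill a call up. It gives the time, the measured TCP pose, the force, the opening and the grip force at its end, in the units of the state.
- ctrl.observe(): the state, without advancing time (a new reading comes with each control period).
- ctrl.snapshot(name): name is "scene" or "top" or "wrist"; returns (picture, depth): 480x640x3 uint8, red, green, blue; 480x640 float32, m along the optical axis (not along the pixel's ray), 0 where there is no reading.
- ctrl.get_calibration(name): a dict with "fx", "fy", "cx", "cy" (pixels), "k1" (the pictures are not rectified: a ray, as slopes to the right and down, at radius r is drawn at 1 + k1 r^2 times it, then the intrinsics apply), "R" (3x3) and "t" (3): a world point X has camera coordinates R X + t; the wrist camera has in their place "T_tool_cam" (4x4, takes a point from camera to tool coordinates, whose origin is the TCP and whose axes are the flange's). Camera axes: x right, y down, z forward; pixel columns grow to the right and rows downward; lengths in m; the calibration is good to about 2 mm. A picture is of the moment at which its call begins: read the wrist's pose just before it. get_calibration takes no time and is no camera call.
- ctrl.job_done(): hands the job in; it is judged then, once.
The state is a dict: "time_s": time; "joints": joint angles; "qvel": joint speeds; "joint_efforts": joint torques, N m; "tcp_pos": TCP position; "eef_rot": TCP orientation; "ft_force": force on the tool from outside, world axes, zero at the start; "torque": the same for the moment, N m; "finger_gap": opening from 0.0 (shut) to 1.0 (fully open); "grasp_force": force on a finger pad.
Only numpy, scipy, OpenCV 4.12 (cv2) and the standard library are available. Lean on these libraries where they do the work, as an engineer would, in place of code of your own. Each camera call takes 0.05 s, during which the arm holds its last target. There are 200 camera calls.

## Working session

There is one attempt and no reset: what is moved stays moved. The work goes in short steps, Python scripts to look and compute and a tool call to move; the robot and the scene stay as the last step left them, time stands still between calls to the robot, and variables do not carry over. Pictures are saved under pics/ and viewed, at most 10 in all, crops included, and the job is handed in when it is done.

Besides the shell and the picture viewer there is one more tool, called after "Request:" as name(argument=value, ...), one argument or row to a line, values as JSON. step_arm: Moves the arm, as the interface text tells. Its arguments: {"type":"object","properties":{"deltas":{"type":"array","items":{"type":"array","items":{"type":"number","minimum":-1,"maximum":1}}},"grip_force":{"type":"number"}},"required":["deltas"]}

```bash
mkdir -p pics; cat > h.py <<'E'
import numpy as np, cv2
from workcell import ctrl
def snap(n,f):
    p,d=ctrl.snapshot(n); cv2.imwrite(f'pics/{f}.png',p[:,:,::-1]); np.savez(f'pics/{f}.npz',p=p,d=d); return p,d
def world(n,u,v,z=None,d=None):
    c=ctrl.get_calibration(n)
    x,y=(u-c['cx'])/c['fx'],(v-c['cy'])/c['fy']; X,Y=x,y
    for _ in range(8):
        s=1+c['k1']*(X*X+Y*Y); X,Y=x/s,y/s
    R,t=np.array(c['R']),np.array(c['t']); o=-R.T@t; r=R.T@np.array([X,Y,1.])
    return o+r*((z-o[2])/r[2] if d is None else d)
E
python3 - <<'E'
from h import *
for n in('scene','top'):
    snap(n,n+'0'); c=ctrl.get_calibration(n); print(n,{k:np.round(v,3).tolist() for k,v in c.items()})
s=ctrl.observe();print(s['tcp_pos'],s['eef_rot'],ctrl.pinch_z,s['time_s'])
E
```

```text
scene {'fx': 614.364, 'fy': 614.364, 'cx': 327.425, 'cy': 247.262, 'k1': -0.158, 'R': [[-0.596, 0.803, -0.022], [0.526, 0.37, -0.766], [-0.607, -0.468, -0.643]], 't': [0.258, -0.167, 1.47]}
top {'fx': 440.281, 'fy': 440.281, 'cx': 312.129, 'cy': 237.357, 'k1': 0.013, 'R': [[0.012, -0.999, -0.031], [-0.99, -0.007, -0.143], [0.143, 0.032, -0.989]], 't': [0.029, 0.451, 0.882]}
[ 0.20552588 -0.53657096  0.23058181] [[ 9.33844136e-01  3.57679826e-01 -5.20333982e-04]
 [ 3.57680202e-01 -9.33842966e-01  1.47908283e-03]
 [ 4.31278613e-05 -1.56734599e-03 -9.99998771e-01]] -0.0187 0.1
```

View pics/scene0.png

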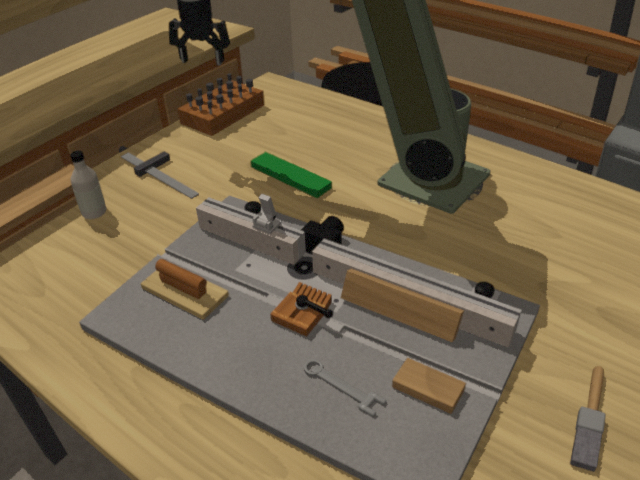

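View pics/top0.png

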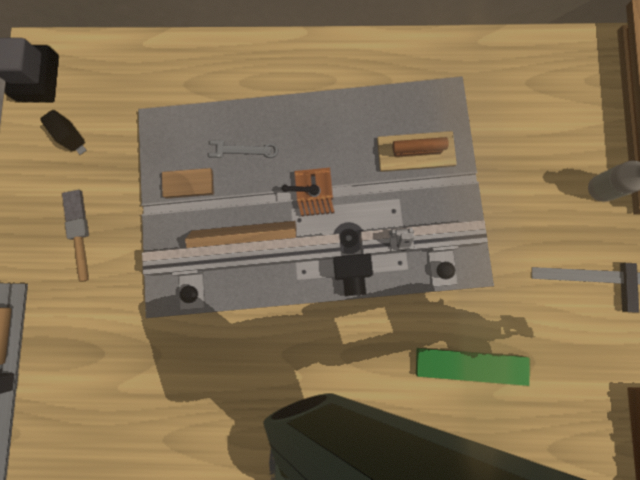

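Pale board leaning on the fence: scene (400,303), top (240,235). What could be mistaken for it: the green board, scene (290,172) / top (473,367), and the offcut, scene (428,384) / top (187,182). The stop is at scene (265,212), top (402,238), the featherboard at top (314,190), and the lever knob at about top (285,188).

```bash
cat >> h.py <<'E'
def cloud(n,d):
    c=ctrl.get_calibration(n); v,u=np.mgrid[0:480,0:640].astype(float)
    K=np.array([[c['fx'],0,c['cx']],[0,c['fy'],c['cy']],[0,0,1.]])
    q=cv2.undistortPoints(np.stack([u.ravel(),v.ravel()],1)[:,None],K,np.array([c['k1'],0,0,0,0.]))[:,0]
    P=np.c_[q,np.ones(len(q))]*d.ravel()[:,None]
    return ((P-np.array(c['t']))@np.array(c['R'])).reshape(480,640,3)
E
python3 - <<'E'
from h import *
T=np.load('pics/top0.npz');S=np.load('pics/scene0.npz')
W=cloud('top',T['d'])
z=W[...,2]
m=np.zeros(z.shape,bool); m[75:320,135:495]=1
print('table z',np.median(z[100:130,250:350]),'bench',np.median(z[330:345,180:220]))
f=m&(z>.066)&(z<.086); f[:215]=0
lo=[];hi=[]
for u in range(150,482,6):
    r=np.where(f[215:280,u])[0]+215
    if len(r)>3: lo.append(W[r[0],u]);hi.append(W[r[-1],u])
lo=np.array(lo);hi=np.array(hi);print(np.round(lo[::8],3).tolist());print(np.round(hi[::8],3).tolist())
for nm,a in(('top',T['p']),('scene',S['p'])):
    c=a[150:290,270:450] if nm=='top' else a[180:350,180:480]
    k=4 if nm=='top' else 2.6
    cv2.imwrite(f'pics/{nm}_c.png',cv2.resize(c,None,fx=k,fy=k,interpolation=2)[:,:,::-1])
# corners of table slab
hs=(abs(z-.022)<.012)&m
for u in(160,220,280,340,400,450):
    r=np.where(hs[:,u])[0];print(u,np.round(W[r[0],u],3),np.round(W[r[-1],u],3))
E
```

```text
table z 0.02183449164980878 bench -5.2268750224298234e-05
[[0.412, 0.354, 0.076], [0.446, 0.261, 0.069], [0.457, 0.165, 0.068], [0.465, 0.068, 0.073], [0.408, -0.028, 0.07], [0.462, -0.122, 0.076], [0.475, -0.24, 0.074]]
[[0.37, 0.35, 0.078], [0.379, 0.256, 0.076], [0.39, 0.161, 0.077], [0.4, 0.068, 0.068], [0.365, -0.028, 0.068], [0.419, -0.122, 0.071], [0.43, -0.24, 0.068]]
160 [0.743 0.374 0.023] [0.285 0.346 0.024]
220 [0.754 0.241 0.024] [0.297 0.222 0.022]
280 [0.769 0.108 0.022] [0.31  0.098 0.023]
340 [ 0.782 -0.024  0.022] [ 0.324 -0.025  0.023]
400 [ 0.797 -0.156  0.019] [ 0.336 -0.148  0.02 ]
450 [ 0.81  -0.265  0.02 ] [ 0.347 -0.25   0.02 ]
```

View pics/top_c.png

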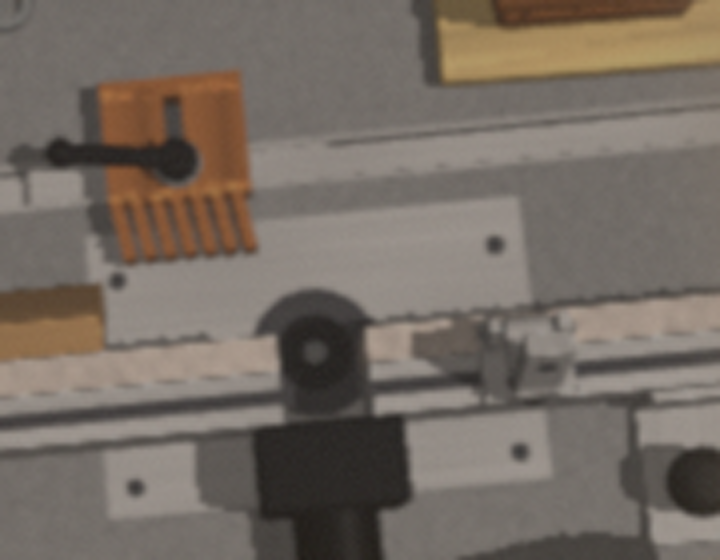

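View pics/scene_c.png

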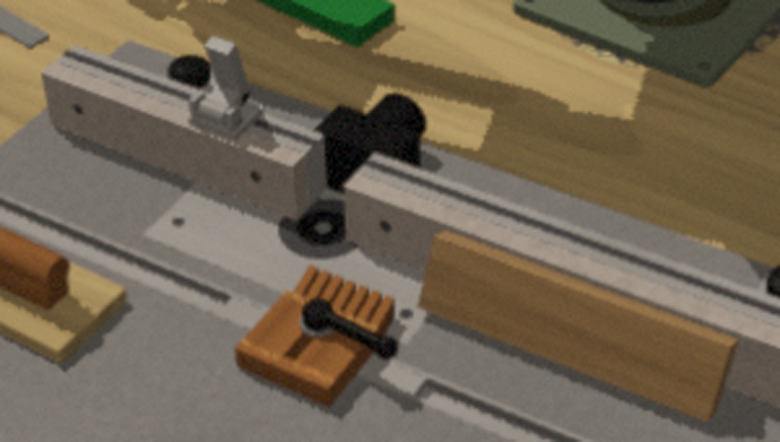

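```bash
cat >> h.py <<'E'
th=np.arctan2(0.105,1); ex=np.array([np.cos(th),np.sin(th),0]); ey=np.array([-np.sin(th),np.cos(th),0])
E
python3 - <<'E'
from h import *
T=np.load('pics/top0.npz');S=np.load('pics/scene0.npz')
W=cloud('top',T['d']);V=cloud('scene',S['d'])
def ff(W): return np.stack([W@ex,W@ey,W[...,2]],-1)
F=ff(W);G=ff(V)
rep=lambda nm,P:print(nm,len(P),np.round(np.percentile(P,[2,50,98],axis=0),3).tolist())
def box(A,*b):
    m=np.ones(A.shape[:2],bool)
    for i in range(3): m&=(A[...,i]>b[2*i])&(A[...,i]<b[2*i+1])
    return A[m]
for nm,A in(('top',F),('scene',G)):
    P=box(A,.38,.56,-.5,.5,.072,.080); rep(nm+' fence top',P)
    st=box(A,.38,.52,-.25,-.05,.092,.2); rep(nm+' stop>92',st)
    st=box(A,.38,.52,-.25,-.05,.115,.2); rep(nm+' stop>115',st)
# fence face from scene: front face points, z .03-.065, not board
P=box(G,.40,.50,-.30,-.15,.035,.065); rep('face right',P)
P=box(G,.40,.50,.33,.4,.035,.065); rep('face left',P)
# colours, board
hsv=cv2.cvtColor(S['p'],cv2.COLOR_RGB2HSV); 
m=(hsv[...,1]>80)&(hsv[...,0]>8)&(hsv[...,0]<25); m[:260]=0;m[345:]=0;m[:,:335]=0;m[:,470:]=0
rep('board scene',G[m&(G[...,2]>.02)&(G[...,0]<.53)])
for nm,u,v in(('bend',104/4+270,288/4+150),('bend low',104/4+270,348/4+150)):print(nm,F[int(v),int(u)])
b=ff
for nm,u,v,z in(('knob',60,153,.056),('stud',176,158,.062),('backL',100,85,.042),('backR',240,72,.042),('noseL',128,262,.042),('noseR',252,250,.042)):
    w=world('top',270+u/4,150+v/4,z); print(nm,np.round(w,3),np.round([w@ex,w@ey],3))
for nm,u,v,z in(('knob',388,346,.056),('stud',318,317,.062),('stoptip',220,42,.14)):
    w=world('scene',180+u/2.6,180+v/2.6,z); print('sc',nm,np.round([w@ex,w@ey],3))
E
```

```text
top fence top 7787 [[0.398, -0.34, 0.072], [0.428, 0.048, 0.076], [0.465, 0.312, 0.079]]
top stop>92 365 [[0.402, -0.205, 0.093], [0.42, -0.185, 0.106], [0.441, -0.169, 0.146]]
top stop>115 159 [[0.409, -0.198, 0.116], [0.417, -0.187, 0.141], [0.427, -0.177, 0.146]]
scene fence top 5701 [[0.406, -0.335, 0.072], [0.432, 0.09, 0.074], [0.47, 0.314, 0.078]]
scene stop>92 411 [[0.41, -0.203, 0.093], [0.424, -0.184, 0.105], [0.444, -0.168, 0.144]]
scene stop>115 166 [[0.414, -0.197, 0.116], [0.424, -0.183, 0.133], [0.429, -0.175, 0.145]]
face right 649 [[0.445, -0.296, 0.035], [0.448, -0.223, 0.05], [0.451, -0.153, 0.064]]Traceback (most recent call last):
  File "<stdin>", line 17, in <module>
  File "<stdin>", line 6, in <lambda>
    return _quantile_unchecked(
        a, q, axis, out, overwrite_input, method, keepdims, weights)
    return _ureduce(a,
                    func=_quantile_ureduce_func,
    ...<5 lines>...
                    overwrite_input=overwrite_input,
                    method=method)
    r = func(a, **kwargs)
    result = _quantile(arr,
                       quantiles=q,
    ...<2 lines>...
                       out=out,
                       weights=wgt)
    slices_having_nans = np.isnan(arr[-1, ...])
                                  ~~~^^^^^^^^^
IndexError: index -1 is out of bounds for axis 0 with size 0
```

```bash
python3 - <<'E'
from h import *
T=np.load('pics/top0.npz');S=np.load('pics/scene0.npz')
def ff(W): return np.stack([W@ex,W@ey,W[...,2]],-1)
F=ff(cloud('top',T['d']));G=ff(cloud('scene',S['d']))
def rep(nm,P):
    print(nm,len(P)); len(P) and print(np.round(np.percentile(P,[2,50,98],axis=0),3).tolist())
for A,nm in((F,'top'),(G,'sc')):
    for z0 in(.03,.045,.06):
        m=(abs(A[...,2]-z0)<.004)&(A[...,0]>.44)&(A[...,0]<.51)&(A[...,1]>.0)&(A[...,1]<.40)
        if nm=='top': m&=(A[...,1]>.03)
        rep(f'{nm} board z{z0}',A[m])
m=(abs(G[...,2]-.05)<.015)&(abs(G[...,0]-.448)<.012)&(G[...,1]>.31)&(G[...,1]<.4); rep('face L',G[m])
for nm,u,v,z in(('knob',60,153,.056),('stud',176,158,.062),('backL',100,85,.042),('backR',240,72,.042),('noseL',128,262,.042),('noseR',252,250,.042)):
    w=world('top',270+u/4,150+v/4,z); print(nm,np.round(w,3),np.round([w@ex,w@ey],3))
for nm,u,v,z in(('knob',388,346,.056),('stud',318,317,.062)):
    w=world('scene',180+u/2.6,180+v/2.6,z); print('sc',nm,np.round([w@ex,w@ey],3))
s=ctrl.observe();p=s['tcp_pos'];print('tcp ff',p@ex,p@ey,p[2])
E
```

```text
top board z0.03 49
[[0.486, 0.036, 0.026], [0.491, 0.145, 0.032], [0.507, 0.334, 0.034]]
top board z0.045 126
[[0.482, 0.036, 0.041], [0.484, 0.131, 0.045], [0.487, 0.234, 0.049]]
top board z0.06 144
[[0.473, 0.034, 0.056], [0.476, 0.125, 0.06], [0.479, 0.232, 0.064]]
sc board z0.03 474
[[0.447, 0.008, 0.026], [0.489, 0.199, 0.031], [0.494, 0.322, 0.034]]
sc board z0.045 780
[[0.447, 0.02, 0.041], [0.483, 0.164, 0.045], [0.489, 0.319, 0.049]]
sc board z0.06 795
[[0.447, 0.011, 0.056], [0.475, 0.162, 0.06], [0.48, 0.319, 0.064]]
face L 128
[[0.441, 0.311, 0.036], [0.449, 0.319, 0.05], [0.451, 0.327, 0.064]]
knob [0.549 0.09  0.056] [0.555 0.032]
stud [0.545 0.03  0.062] [ 0.545 -0.027]
backL [0.589 0.071 0.042] [0.593 0.009]
backR [ 0.596 -0.003  0.042] [ 0.593 -0.065]
noseL [0.495 0.054 0.042] [0.498 0.003]
noseR [ 0.501 -0.01   0.042] [ 0.497 -0.062]
sc knob [0.556 0.035]
sc stud [ 0.561 -0.017]
tcp ff 0.1483702847675816 -0.5550995776771942 0.23058180786108262
```

Request:
step_arm(
  deltas=[
    [0,0,0.87,0,0,0.3,0],
    [0,0,0.87,0,0,0.3,0],
    [0,0,0.87,0,0,0.3,0],
    [0,0,0,0.6,-1,0.2,0],
    [0,0,0,0.6,-1,0.2,0],
    [0,0,0,0.6,-1,0.2,0],
    [0,0,0,0.6,-1,0.2,0],
    [0,0,0,0.6,-1,0.2,0],
  ],
  grip_force=30,
)

```text
time_s: 1.1
tcp_pos: [0.2553, -0.43, 0.1929]
eef_rot: [[0.995, 0.104, -0.0], [0.104, -0.995, 0.0], [-0.0, -0.0, -1.0]]
ft_force: [0.3, 0.1, 0.5]
finger_gap: 0.001
grasp_force: 0.0
```

Request:
step_arm(
  deltas=[
    [0,0,0,0.6,-1,0.2,0],
    [0,0,0,0.6,-1,0.2,0],
    [0,0,0,0.6,-1,0.2,0],
    [0,0,0,0.6,-1,0.2,0],
    [0,0,0,0.6,-1,0.2,0],
    [0,0,0,0.6,-1,0.2,0],
    [0,0,0,0.6,-1,0.2,0],
    [0,0,0,0.6,-1,0.2,0],
  ],
)

```text
time_s: 2.1
tcp_pos: [0.3339, -0.2608, 0.1611]
eef_rot: [[0.994, 0.105, 0.0], [0.105, -0.994, -0.0], [0.0, 0.0, -1.0]]
ft_force: [0.0, -0.2, -0.2]
finger_gap: 0.003
grasp_force: 0.0
```

```bash
cat >> h.py <<'E'
def st():
    s=ctrl.observe();p=s['tcp_pos'];R=np.array(s['eef_rot']);f=s['ft_force']
    print('t',s['time_s'],'ff',np.round([p@ex,p@ey,p[2]],4),'yaw err',np.round([R[:,0]@ey,R[2,0],R[2,1]],4),'F',np.round([f@ex,f@ey,f[2]],1),'gap',s['finger_gap'])
E
python3 -c "from h import *;st()"
```

```text
t 2.1 ff [ 0.3049 -0.2942  0.1611] yaw err [0.0004 0.0002 0.0002] F [ 0.  -0.2 -0.2] gap 0.0033780791692240163
```

Request:
step_arm(
  deltas=[
    [0,0,0,0.4,-0.9,0.28,0],
    [0,0,0,0.4,-0.9,0.28,0],
    [0,0,0,0.5,-0.9,0.28,0],
    [0,0,0,0.5,-0.9,0.28,0],
    [0,0,0,0.5,-0.9,0.28,0],
    [0,0,0,0.5,-0.9,0.28,0],
    [0,0,0,0.5,0,0,0],
    [0,0,0,0.5,0,0,0],
  ],
)

```text
time_s: 3.1
tcp_pos: [0.3989, -0.1469, 0.128]
eef_rot: [[0.994, 0.105, 0.001], [0.105, -0.994, -0.001], [0.001, 0.001, -1.0]]
ft_force: [-0.7, -0.1, -0.3]
finger_gap: -0.002
grasp_force: 0.0
```

Request:
step_arm(
  deltas=[
    [0,0,0,0.5,0,0,0],
    [0,0,0,0.5,0,0,0],
    [0,0,0,0.5,0,0,0],
    [0,0,0,0.5,0,0,0],
    [0,0,0,0.5,0,0,0],
    [0,0,0,0.5,0,0,0],
    [0,0,0,0.5,0,0.2,0],
    [0,0,0,0.5,0,0.2,0],
  ],
)

```text
time_s: 4.1
tcp_pos: [0.4782, -0.1383, 0.1192]
eef_rot: [[0.995, 0.105, -0.0], [0.105, -0.995, 0.0], [-0.0, -0.0, -1.0]]
ft_force: [0.3, -1.0, -0.4]
finger_gap: 0.0
grasp_force: 0.0
```

```bash
python3 -c "
from h import *
st();p,d=snap('scene','s1');cv2.imwrite('pics/s1c.png',cv2.resize(p[100:350,180:480],None,fx=2.4,fy=2.4)[:,:,::-1])"
```

```text
t 4.1 ff [ 0.4611 -0.1874  0.1192] yaw err [ 0.0002 -0.     -0.    ] F [ 0.2 -1.  -0.4] gap 0.000490029260081467
```

View pics/s1c.png

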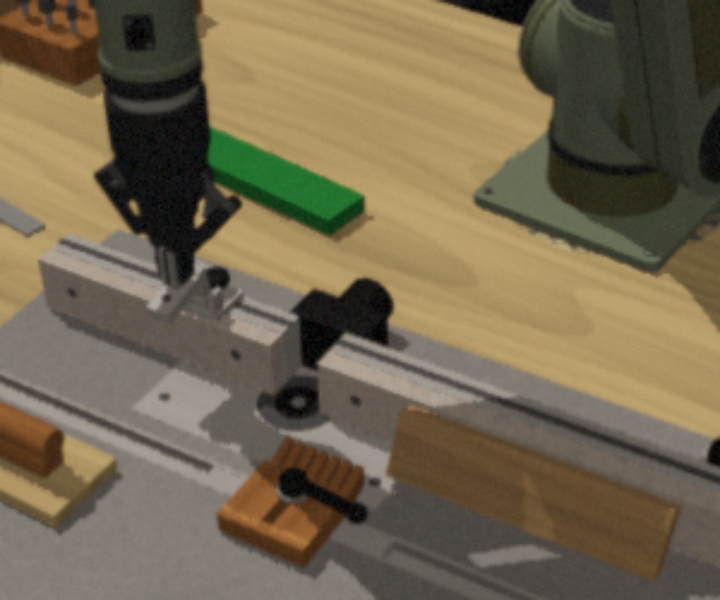

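Request:
step_arm(
  deltas=[
    [0,0,0,0.5,0,0.2,0],
    [0,0,0,0.5,0,0.2,0],
    [0,0,0,0.5,0,0.2,0],
    [0,0,0,0,0,-0.6,0],
    [0,0,0,0.6,-0.8,-0.3,0],
    [0,0,0,0.6,-1,0,0],
    [0,0,0,0.6,-1,0,0],
    [0,0,0,0.2,-1,0,0],
  ],
)

```text
time_s: 5.15
tcp_pos: [0.5403, -0.0537, 0.1267]
eef_rot: [[0.994, 0.105, 0.002], [0.105, -0.994, 0.0], [0.002, 0.0, -1.0]]
ft_force: [0.3, 0.4, 0.0]
finger_gap: -0.0
grasp_force: 0.0
```

Request:
step_arm(
  deltas=[
    [0,0,0,0,-1,0,0],
    [0,0,0,0,-1,0,0],
    [0,0,0,0,-1,0,0],
    [0,0,0,0,-1,0,0],
    [0,0,0,0,-1,0,0],
    [0,0,0,0,-1,0,0],
    [0,0,0,0,-1,0,0.5],
    [0,0,0,0,-1,0,0.5],
  ],
)

```text
time_s: 6.15
tcp_pos: [0.5221, 0.1049, 0.1257]
eef_rot: [[0.995, 0.105, -0.0], [0.105, -0.995, -0.0], [-0.0, 0.0, -1.0]]
ft_force: [1.0, 0.6, 0.9]
finger_gap: 0.419
grasp_force: 0.0
```

```bash
python3 -c "
from h import *
st();p,d=snap('scene','s2')
V=cloud('scene',d);A=np.stack([V@ex,V@ey,V[...,2]],-1)
m=(A[...,0]>.40)&(A[...,0]<.52)&(A[...,1]>-.25)&(A[...,1]<-.14)
for lo,hi in((.025,.045),(.045,.065),(.07,.09),(.095,.2)):
  k=m&(A[...,2]>lo)&(A[...,2]<hi)&((A[...,0]>.454)|(lo>.066)); print(lo,k.sum(), k.any() and np.round(np.percentile(A[k],[2,50,98],axis=0),3).tolist())
cv2.imwrite('pics/s2c.png',cv2.resize(p[100:350,180:480],None,fx=2.4,fy=2.4)[:,:,::-1])"
```

```text
t 6.15 ff [0.5302 0.0498 0.1257] yaw err [ 0.0001 -0.      0.0001] F [1.1 0.5 0.9] gap 0.4186244970829339
0.025 30 [[0.46, -0.231, 0.025], [0.468, -0.184, 0.042], [0.498, -0.154, 0.045]]
0.045 98 [[0.457, -0.197, 0.046], [0.468, -0.182, 0.056], [0.471, -0.175, 0.064]]
0.07 699 [[0.406, -0.248, 0.071], [0.436, -0.177, 0.075], [0.47, -0.141, 0.089]]
0.095 91 [[0.407, -0.207, 0.095], [0.438, -0.185, 0.096], [0.468, -0.167, 0.101]]
```

View pics/s2c.png

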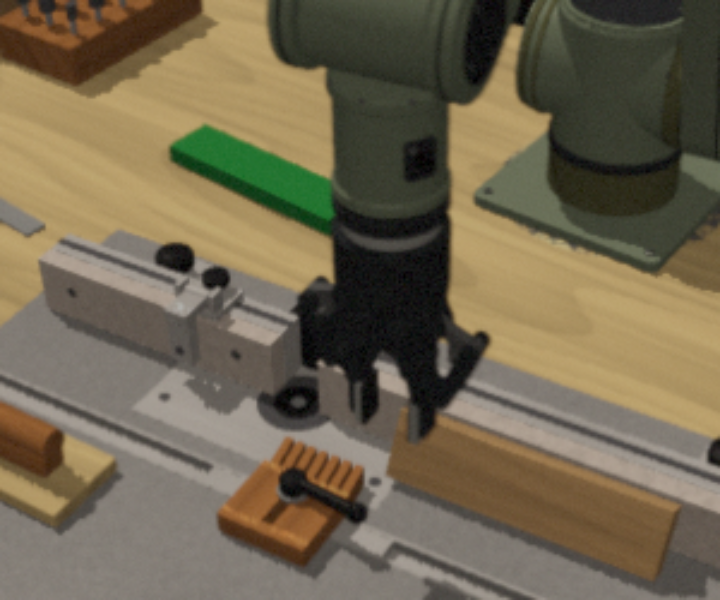

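Request:
step_arm(
  deltas=[
    [0,0,0,0,-0.97,0.3,0.5],
    [0,0,0,0,-0.97,0.3,0.5],
    [0,0,0,0,-0.97,0.5,0.5],
    [0,0,0,0,-0.97,0.9,0.5],
    [0,0,0,0,0,1,0.5],
    [0,0,0,0,0,1,0.5],
    [0,0,0,0,0,0.7,0.5],
    [0,0,0,0,0,0.4,0.5],
  ],
)

```text
time_s: 7.2
tcp_pos: [0.5139, 0.181, 0.0227]
eef_rot: [[0.994, 0.105, -0.001], [0.105, -0.994, -0.0], [-0.001, 0.0, -1.0]]
ft_force: [0.3, -0.3, 0.1]
finger_gap: 0.502
grasp_force: 0.0
```

```bash
python3 -c "
from h import *
st()"
```

```text
t 7.2 ff [0.53   0.1264 0.0227] yaw err [ 0.0004 -0.0011  0.0003] F [ 0.3 -0.4  0.1] gap 0.5018664700080347
```

Request:
step_arm(
  deltas=[
    [0,0,0,-0.4,0,0,0.5],
    [0,0,0,-0.4,0,0,0.5],
    [0,0,0,-0.4,0,0,0.5],
    [0,0,0,-0.3,0,0,0.5],
    [0,0,0,-0.3,0,0,0.5],
    [0,0,0,-0.3,0,0,0.5],
    [0,0,0,-0.3,0,0,0.5],
    [0,0,0,0,0,0,0.5],
  ],
)

```text
time_s: 8.2
tcp_pos: [0.4667, 0.1759, 0.0239]
eef_rot: [[0.995, 0.105, 0.001], [0.105, -0.995, 0.0], [0.001, -0.0, -1.0]]
ft_force: [1.5, 0.4, 0.9]
finger_gap: 0.499
grasp_force: 0.0
```

```bash
cat > b.py <<'E'
from h import *
import sys
st();p,d=snap('scene',sys.argv[1])
V=cloud('scene',d);A=np.stack([V@ex,V@ey,V[...,2]],-1)
h=cv2.cvtColor(p,cv2.COLOR_RGB2HSV); w=(h[...,1]>70)&(h[...,0]>8)&(h[...,0]<25)&(A[...,0]>.44)&(A[...,0]<.50)&(A[...,1]>-.21)&(A[...,1]<.27)
for z in(.035,.045,.055,.065,.075):
  k=w&(abs(A[...,2]-z)<.003); print(z,k.sum(), k.any() and np.round(np.percentile(A[k],[1,50,99],axis=0),3)[:,:2].tolist())
E
python3 b.py s3
```

```text
t 8.2 ff [0.4825 0.1262 0.0239] yaw err [ 0.0001  0.0008 -0.0001] F [1.5 0.3 0.9] gap 0.49852123632145134
0.035 247 [[0.46, 0.021], [0.471, 0.16], [0.475, 0.239]]
0.045 219 [[0.456, 0.019], [0.471, 0.132], [0.489, 0.239]]
0.055 206 [[0.451, 0.009], [0.47, 0.175], [0.473, 0.239]]
0.065 185 [[0.45, 0.021], [0.469, 0.181], [0.49, 0.239]]
0.075 506 [[0.448, 0.02], [0.462, 0.189], [0.494, 0.238]]
```

Request:
step_arm(
  deltas=[
    [0,0,0,-0.1,0,0,0.5],
    [0,0,0,-0.1,0,0,0.5],
    [0,0,0,-0.1,0,0,0.5],
    [0,0,0,0,0,0,0.5],
    [0,0,0,0,0,0,0.5],
    [0,0,0,0,0,0,0.5],
    [0,0,0,0,0,0,0.5],
    [0,0,0,0,0,0,0.5],
  ],
)

```text
time_s: 9.25
tcp_pos: [0.4669, 0.1768, 0.025]
eef_rot: [[0.994, 0.104, 0.013], [0.104, -0.995, 0.004], [0.013, -0.002, -1.0]]
ft_force: [13.4, 1.7, -2.7]
finger_gap: 0.498
grasp_force: 0.0
```

```bash
python3 b.py s4
```

```text
t 9.25 ff [0.4828 0.1271 0.025 ] yaw err [ 0.      0.0133 -0.0024] F [13.5  0.3 -2.7] gap 0.49764769877515574
0.035 257 [[0.461, -0.021], [0.471, 0.138], [0.498, 0.239]]
0.045 248 [[0.449, 0.008], [0.471, 0.138], [0.474, 0.239]]
0.055 197 [[0.451, 0.009], [0.47, 0.173], [0.486, 0.239]]
0.065 190 [[0.447, 0.02], [0.469, 0.176], [0.493, 0.239]]
0.075 527 [[0.448, 0.02], [0.462, 0.189], [0.494, 0.239]]
```

```bash
python3 -c "
from h import *
for f in('scene0','s4'):
  A=cloud('scene',np.load(f'pics/{f}.npz')['d']);A=np.stack([A@ex,A@ey,A[...,2]],-1)
  for y0,y1 in((-.33,-.21),(-.16,-.13),(.255,.33),(.19,.235)):
    print(f,y0,[round(float(np.median(A[...,0][(A[...,1]>y0)&(A[...,1]<y1)&(abs(A[...,2]-z)<.003)&(abs(A[...,0]-.465)<.025)])),4) for z in(.035,.045,.055,.065,.07)])
"
```

```text
scene0 -0.33 [0.4484, 0.4485, 0.4481, 0.4482, 0.4478]
scene0 -0.16 [0.4483, 0.4482, 0.448, 0.448, 0.448]
scene0 0.255 [0.449, 0.4488, 0.449, 0.4491, 0.4489]
scene0 0.19 [0.4881, 0.4844, 0.4791, 0.4737, 0.4682]
s4 -0.33 [0.4484, 0.4482, 0.4485, 0.4479, 0.4478]
s4 -0.16 [0.4481, 0.4485, 0.4479, 0.4486, 0.448]
s4 0.255 [0.4488, 0.4489, 0.4491, 0.449, 0.4486]
s4 0.19 [0.4709, 0.4706, 0.4696, 0.4689, 0.4687]
```

Request:
step_arm(
  deltas=[
    [0,0,0,-0.2,0,0,0.5],
    [0,0,0,-0.2,0,0,0.5],
    [0,0,0,-0.2,0,0,0.5],
    [0,0,0,0,0,0,0.5],
    [0,0,0,0,0,0,0.5],
    [0,0,0,0,0,0,0.5],
    [0,0,0,0,0,0,0.5],
    [0,0,0,0,0,0,0.5],
  ],
)

```text
time_s: 10.3
tcp_pos: [0.4676, 0.1787, 0.0286]
eef_rot: [[0.994, 0.106, 0.039], [0.105, -0.994, 0.011], [0.04, -0.007, -0.999]]
ft_force: [34.5, 0.3, -2.6]
finger_gap: 0.498
grasp_force: 0.0
```

```bash
cat > t.py <<'E'
from h import *
import sys
st();f=sys.argv[1];snap('scene',f)
A=cloud('scene',np.load(f'pics/{f}.npz')['d']);A=np.stack([A@ex,A@ey,A[...,2]],-1)
ys=[float(a) for a in sys.argv[2:]] or [.03,.06,.19,.235]
for y0,y1 in zip(ys[::2],ys[1::2]):
    print(f,y0,[round(float(np.median(A[...,0][(A[...,1]>y0)&(A[...,1]<y1)&(abs(A[...,2]-z)<.003)&(abs(A[...,0]-.465)<.025)])),4) for z in(.035,.045,.055,.065,.07)])
E
python3 t.py s5
```

```text
t 10.3 ff [0.4837 0.1289 0.0286] yaw err [ 0.0009  0.0405 -0.007 ] F [34.4 -3.3 -2.6] gap 0.4977274585321454
s5 0.03 [0.4718, 0.471, 0.47, 0.4697, 0.4693]
s5 0.19 [0.472, 0.471, 0.4701, 0.4693, 0.469]
```

Request:
step_arm(
  deltas=[
    [0,0,0,0.7,0,0,0.5],
    [0,0,0,0.8,0,0,0.5],
    [0,-0.83,0,0,0,0,0.5],
    [0,-0.83,0,0,0,0,0.5],
    [0,-0.84,0,0,0,0,0.5],
    [0,0,0,-0.29,0,0.075,0.5],
    [0,0,0,-0.29,0,0.075,0.5],
    [0,0,0,0,0,0,0.5],
  ],
)

```text
time_s: 11.35
tcp_pos: [0.4648, 0.1755, 0.0238]
eef_rot: [[0.963, 0.105, -0.247], [0.102, -0.994, -0.027], [-0.249, 0.0, -0.969]]
ft_force: [-0.2, 0.5, 0.8]
finger_gap: 0.499
grasp_force: 0.0
```

```bash
python3 t.py s6
```

```text
t 11.35 ff [0.4806 0.126  0.0238] yaw err [ 0.0006 -0.2486  0.0004] F [-0.1  0.5  0.8] gap 0.49921690684670744
s6 0.03 [0.4703, 0.4709, 0.4705, 0.4712, 0.4699]
s6 0.19 [0.4703, 0.4703, 0.4701, 0.4699, 0.4692]
```

Request:
step_arm(
  deltas=[
    [0,0,0,-0.1,0,0.025,0.5],
    [0,0,0,-0.1,0,0.025,0.5],
    [0,0,0,-0.1,0,0.025,0.5],
    [0,0,0,-0.1,0,0.025,0.5],
    [0,0,0,-0.1,0,0.025,0.5],
    [0,0,0,0,0,0,0.5],
    [0,0,0,0,0,0,0.5],
    [0,0,0,0,0,0,0.5],
  ],
)

```text
time_s: 12.4
tcp_pos: [0.4618, 0.1754, 0.0241]
eef_rot: [[0.967, 0.105, -0.234], [0.102, -0.994, -0.024], [-0.235, -0.001, -0.972]]
ft_force: [10.2, -0.3, -2.7]
finger_gap: 0.498
grasp_force: 5.1
```

```bash
python3 t.py s7
```

```text
t 12.4 ff [0.4776 0.1262 0.0241] yaw err [ 0.0007 -0.2351 -0.0007] F [10.1 -1.4 -2.7] gap 0.49790318174029263
s7 0.03 [0.4685, 0.4688, 0.468, 0.4693, 0.4687]
s7 0.19 [0.4686, 0.4686, 0.4684, 0.4684, 0.4682]
```

Request:
step_arm(
  deltas=[
    [0,0,0,0.85,0,-0.22,0.5],
    [0,0,0,0.85,0,-0.22,0.5],
    [0,0,0,-0.1,0,-0.39,0],
    [0,0,0,0,-1,0,0],
    [0,0,0,0,-1,0,0],
    [0,0,0,0,-1,0,0],
    [0,0,0,0,-1,0,0],
    [0,0,0,0,-1,0,0],
  ],
)

```text
time_s: 13.45
tcp_pos: [0.4804, 0.2795, 0.0318]
eef_rot: [[0.963, 0.105, -0.246], [0.102, -0.994, -0.026], [-0.248, 0.0, -0.969]]
ft_force: [-0.2, -0.7, -0.3]
finger_gap: -0.001
grasp_force: 0.0
```

Request:
step_arm(
  deltas=[
    [0,0,0,0,-1,0,0],
    [0,0,0,0,-1,0,0],
    [0,0,0,0,-0.45,0,0],
    [0,0,0,-0.4,0,0.1,0],
    [0,0,0,-0.5,0,0.13,0],
    [0,0,0,-0.5,0,0.13,0],
    [0,0,0,-0.4,0,0.1,0],
    [0,0,0,0,0,0,0],
  ],
)

```text
time_s: 14.45
tcp_pos: [0.438, 0.3224, 0.032]
eef_rot: [[0.964, 0.105, -0.246], [0.101, -0.995, -0.026], [-0.248, 0.0, -0.969]]
ft_force: [-0.3, -0.6, 0.3]
finger_gap: -0.002
grasp_force: 0.0
```

```bash
python3 t.py s8 .03 .1 .12 .2; python3 -c "
import cv2;p=cv2.imread('pics/s8.png');cv2.imwrite('pics/s8c.png',cv2.resize(p[180:430,300:560],None,fx=2.2,fy=2.2))"
```

```text
t 14.45 ff [0.4693 0.2749 0.032 ] yaw err [ 2.000e-04 -2.476e-01  2.000e-04] F [-0.4 -0.5  0.3] gap -0.0021414739510738426
s8 0.03 [0.4691, 0.4689, 0.4691, 0.469, 0.4677]
s8 0.12 [0.4684, 0.4687, 0.4688, 0.4686, 0.4677]
```

View pics/s8c.png

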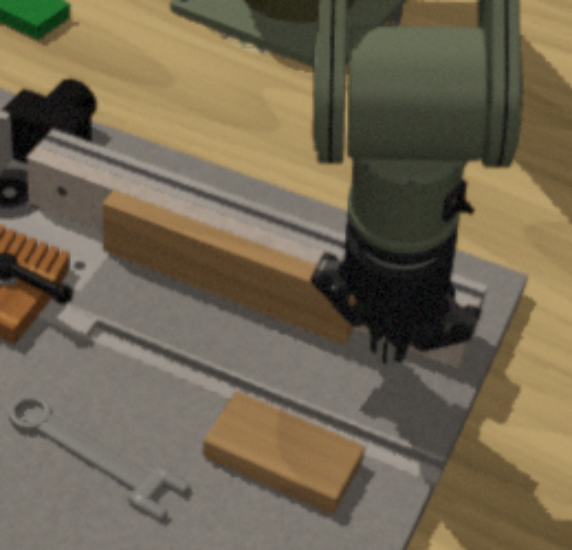

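Request:
step_arm(
  deltas=[
    [0,0,0,-0.24,0,0.06,0],
    [0,0,0,0,0.5,0,0],
    [0,0,0,0,0.5,0,0],
    [0,0,0,0,0.5,0,0],
    [0,0,0,0,0.6,0,0],
    [0,0,0,0,0.6,0,0],
    [0,0,0,0,0.6,0,0],
    [0,0,0,0,0.6,0,0],
  ],
)

```text
time_s: 15.5
tcp_pos: [0.4427, 0.2441, 0.032]
eef_rot: [[0.964, 0.104, -0.245], [0.101, -0.995, -0.025], [-0.246, -0.001, -0.969]]
ft_force: [4.9, 3.1, -0.6]
finger_gap: 0.0
grasp_force: 2.8
```

```bash
python3 t.py s9 -.03 .02 .05 .1 .1 .16;python3 b.py s10
```

```text
t 15.5 ff [0.4658 0.1965 0.032 ] yaw err [ 1.000e-04 -2.458e-01 -5.000e-04] F [ 5.2  2.6 -0.6] gap 0.0004906629516291594
s9 -0.03 [0.4688, 0.4689, 0.4687, 0.4691, 0.4677]
s9 0.05 [0.4691, 0.4691, 0.4687, 0.4688, 0.4682]
s9 0.1 [0.4688, 0.4687, 0.4693, 0.4687, 0.4685]
t 15.55 ff [0.4657 0.1952 0.032 ] yaw err [-0.0004 -0.246   0.0007] F [ 4.2 -1.1 -0.8] gap -0.001838959567707886
0.035 261 [[0.458, -0.052], [0.469, 0.071], [0.475, 0.177]]
0.045 249 [[0.465, -0.037], [0.469, 0.074], [0.474, 0.179]]
0.055 245 [[0.466, -0.037], [0.469, 0.065], [0.479, 0.182]]
0.065 229 [[0.454, -0.044], [0.469, 0.059], [0.472, 0.139]]
0.075 750 [[0.447, -0.037], [0.461, 0.046], [0.489, 0.17]]
```

Request:
step_arm(
  deltas=[
    [0,0,0,0,0.6,0,0],
    [0,0,0,0,0.7,0,0],
    [0,0,0,0,0.8,0,0],
    [0,0,0,0,0.8,0,0],
    [0,0,0,0,0.8,0,0],
    [0,0,0,0,0.8,0,0],
    [0,0,0,0,0.8,0,0],
    [0,0,0,0,0.5,0,0],
  ],
)

```text
time_s: 16.6
tcp_pos: [0.4546, 0.1291, 0.032]
eef_rot: [[0.964, 0.104, -0.245], [0.101, -0.995, -0.025], [-0.246, -0.001, -0.969]]
ft_force: [4.4, 2.9, -0.3]
finger_gap: -0.001
grasp_force: 3.6
```

Request:
step_arm(
  deltas=[
    [0,0,0,0,0.2,0,0],
    [0,0,0,0,0.2,0,0],
    [0,0,0,0,0.2,0,0],
    [0,0,0,0,0.1,0,0],
    [0,0,0,0,0,0,0],
    [0,0,0,0,0,0,0],
    [0,0,0,0,0,0,0],
    [0,0,0,0,0,0,0],
  ],
)

```text
time_s: 17.6
tcp_pos: [0.456, 0.1155, 0.032]
eef_rot: [[0.964, 0.105, -0.245], [0.102, -0.994, -0.026], [-0.246, -0.0, -0.969]]
ft_force: [4.5, 2.1, -1.5]
finger_gap: 0.004
grasp_force: 3.2
```

```bash
python3 t.py s11 -.16 -.12 -.08 -.03 -.02 .03;python3 b.py s12
```

```text
t 17.6 ff [0.4655 0.0673 0.032 ] yaw err [ 4.000e-04 -2.464e-01 -2.000e-04] F [ 4.7  1.6 -1.5] gap 0.004420113554975414
s11 -0.16 [0.4685, 0.4683, 0.4684, 0.4685, 0.4676]
s11 -0.08 [0.4686, 0.4686, 0.4689, 0.4687, 0.468]
s11 -0.02 [0.4683, 0.4686, 0.4691, 0.4685, 0.4682]
t 17.65 ff [0.4655 0.0673 0.032 ] yaw err [ 5.000e-04 -2.463e-01 -2.000e-04] F [ 3.6  1.8 -0. ] gap 0.0012626821440825105
0.035 225 [[0.466, -0.163], [0.469, -0.055], [0.472, 0.045]]
0.045 222 [[0.466, -0.164], [0.469, -0.048], [0.473, 0.046]]
0.055 205 [[0.465, -0.164], [0.469, -0.072], [0.477, 0.053]]
0.065 177 [[0.466, -0.165], [0.468, -0.079], [0.472, 0.006]]
0.075 618 [[0.447, -0.166], [0.46, -0.088], [0.49, 0.044]]
```

Around 8 mm left; push gently and watch the force.

Request:
step_arm(
  deltas=[
    [0,0,0,0,0.15,0,0],
    [0,0,0,0,0.15,0,0],
    [0,0,0,0,0.15,0,0],
    [0,0,0,0,0.1,0,0],
    [0,0,0,0,0.1,0,0],
    [0,0,0,0,0,0,0],
    [0,0,0,0,0,0,0],
    [0,0,0,0,0,0,0],
  ],
)

```text
time_s: 18.7
tcp_pos: [0.457, 0.106, 0.0321]
eef_rot: [[0.964, 0.101, -0.246], [0.099, -0.995, -0.019], [-0.246, -0.006, -0.969]]
ft_force: [2.9, 14.7, -0.1]
finger_gap: 0.0
grasp_force: 6.6
```

```bash
python3 b.py s13
```

```text
t 18.7 ff [0.4656 0.0577 0.0321] yaw err [-0.002  -0.2462 -0.006 ] F [ 4.4 14.3 -0.1] gap 0.0003299430232435463
0.035 213 [[0.466, -0.172], [0.469, -0.057], [0.5, 0.038]]
0.045 218 [[0.466, -0.172], [0.469, -0.056], [0.476, 0.047]]
0.055 197 [[0.465, -0.173], [0.469, -0.081], [0.473, 0.027]]
0.065 184 [[0.466, -0.175], [0.468, -0.09], [0.472, -0.007]]
0.075 615 [[0.448, -0.174], [0.461, -0.096], [0.49, 0.029]]
```

Request:
step_arm(
  deltas=[
    [0,0,0,0,-0.6,0,0],
    [0,0,0,0.5,0,-0.13,0],
    [0,0,0,-0.25,0,-0.97,0],
    [0,0,0,-0.25,0,-0.97,0],
    [0,0,0,-0.25,0,-0.97,0],
    [0,0,0,-0.25,0,-0.97,0],
    [0,0,0,0.97,0.5,-0.25,0],
    [0,0,0,0.97,0.5,-0.25,0],
  ],
)

```text
time_s: 19.75
tcp_pos: [0.5074, 0.099, 0.1123]
eef_rot: [[0.963, 0.105, -0.248], [0.101, -0.994, -0.027], [-0.25, 0.001, -0.968]]
ft_force: [-0.2, -0.6, -0.3]
finger_gap: -0.001
grasp_force: 0.0
```

Request:
step_arm(
  deltas=[
    [0,0,0,0.97,0.6,-0.25,0],
    [0,0,0,0.97,0.6,-0.25,0],
    [0,0,0,0.97,0.6,-0.25,0],
    [0,0,0,0.97,0.6,-0.25,0],
    [0,0,0,0.97,0.6,-0.25,0],
    [0,0,0,0.97,0.6,-0.25,0],
    [0,0,0,0,0,0,0],
    [0,0,0,0,0,0,0],
  ],
)

```text
time_s: 20.75
tcp_pos: [0.6335, 0.0407, 0.112]
eef_rot: [[0.963, 0.104, -0.249], [0.101, -0.995, -0.026], [-0.25, -0.0, -0.968]]
ft_force: [0.8, -0.4, 0.2]
finger_gap: 0.004
grasp_force: 0.0
```

```bash
python3 b.py s14; python3 -c "
from h import *
p,d=snap('top','t14'); A=cloud('top',d);A=np.stack([A@ex,A@ey,A[...,2]],-1)
cv2.imwrite('pics/t14c.png',cv2.resize(p[100:270,130:460],None,fx=2.4,fy=2.4)[:,:,::-1])"
```

```text
t 20.75 ff [ 0.6343 -0.0257  0.112 ] yaw err [ 0.     -0.2502 -0.0003] F [ 0.7 -0.4  0.2] gap 0.0035671257565552113
0.035 195 [[0.451, -0.134], [0.469, -0.036], [0.472, 0.045]]
0.045 196 [[0.451, -0.13], [0.469, -0.03], [0.473, 0.045]]
0.055 206 [[0.453, -0.131], [0.469, -0.034], [0.471, 0.045]]
0.065 203 [[0.451, -0.135], [0.468, -0.031], [0.472, 0.044]]
0.075 800 [[0.448, -0.15], [0.46, -0.045], [0.471, 0.044]]
```

View pics/t14c.png

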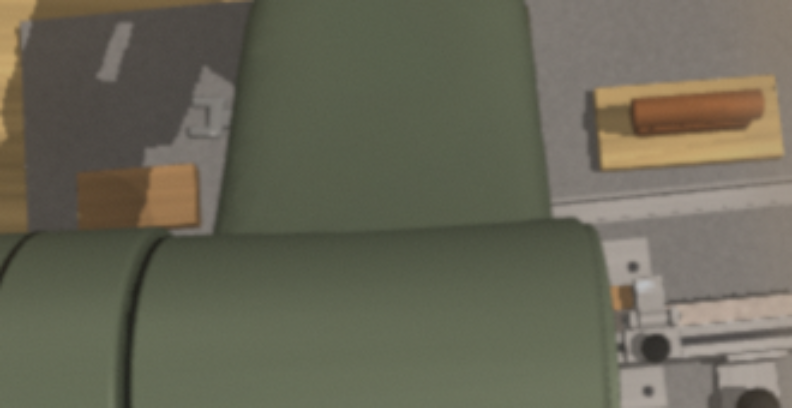

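Request:
step_arm(
  deltas=[
    [0,0,0,0.25,0,0.97,0],
    [0,0,0,0.25,0,0.97,0],
    [0,0,0,0.25,0,0.97,0],
    [0,0,0,0.22,0,0.9,0],
    [0,0,0,-0.5,0,0.13,0],
    [0,0,0,-0.5,0,0.13,0],
    [0,0,0,-0.5,0,0.13,0],
    [0,0,0,-0.5,0,0.13,0],
  ],
)

```text
time_s: 21.85
tcp_pos: [0.5944, 0.0364, 0.0347]
eef_rot: [[0.965, 0.105, -0.242], [0.101, -0.995, -0.026], [-0.243, 0.0, -0.97]]
ft_force: [3.3, -0.0, 1.2]
finger_gap: -0.003
grasp_force: 1.4
```

Request:
step_arm(
  deltas=[
    [0,0,0,-0.3,0,0.08,0],
    [0,0,0,-0.3,0,0.08,0],
    [0,0,0,-0.2,0,0.05,0],
    [0,0,0,-0.1,0,0.03,0],
    [0,0,0,0,0,0,0],
    [0,0,0,0,0,0,0],
    [0,0,0,0,0,0,0],
    [0,0,0,0,0,0,0],
  ],
)

```text
time_s: 22.85
tcp_pos: [0.5748, 0.0344, 0.0332]
eef_rot: [[0.963, 0.105, -0.247], [0.101, -0.995, -0.026], [-0.248, 0.0, -0.969]]
ft_force: [1.2, 0.1, -0.4]
finger_gap: 0.001
grasp_force: 0.5
```

```bash
python3 b.py s15
```

```text
t 22.85 ff [ 0.5753 -0.0259  0.0332] yaw err [ 2.000e-04 -2.482e-01  1.000e-04] F [ 1.2  0.  -0.4] gap 0.000619275576776571
0.035 183 [[0.451, -0.076], [0.473, -0.013], [0.5, 0.045]]
0.045 164 [[0.453, -0.078], [0.469, -0.018], [0.496, 0.045]]
0.055 163 [[0.452, -0.079], [0.469, -0.013], [0.472, 0.044]]
0.065 157 [[0.452, -0.083], [0.469, -0.012], [0.472, 0.045]]
0.075 595 [[0.448, -0.1], [0.46, -0.023], [0.471, 0.044]]
```

Keep pushing in small steps until the force rises.

Request:
step_arm(
  deltas=[
    [0,0,0,-0.1,0,0.025,0],
    [0,0,0,-0.1,0,0.025,0],
    [0,0,0,-0.1,0,0.025,0],
    [0,0,0,-0.1,0,0.025,0],
    [0,0,0,0,0,0,0],
    [0,0,0,0,0,0,0],
    [0,0,0,0,0,0,0],
    [0,0,0,0,0,0,0],
  ],
)

```text
time_s: 23.9
tcp_pos: [0.5725, 0.0341, 0.0336]
eef_rot: [[0.967, 0.105, -0.233], [0.102, -0.995, -0.025], [-0.234, 0.0, -0.972]]
ft_force: [11.9, 1.0, -3.8]
finger_gap: 0.002
grasp_force: 6.1
```

```bash
python3 t.py s16 -.16 -.12 .02 .04; python3 -c "
import cv2;p=cv2.imread('pics/s16.png');cv2.imwrite('pics/s16c.png',cv2.resize(p[200:380,220:420],None,fx=3,fy=3,interpolation=2))"
```

```text
t 23.9 ff [ 0.5729 -0.0259  0.0336] yaw err [-0.     -0.2342  0.0003] F [12.  -0.2 -3.8] gap 0.00152063746224459
s16 -0.16 [nan, nan, nan, nan, nan]
s16 0.02 [0.469, 0.4686, 0.4687, 0.469, 0.4684]
  return _methods._mean(a, axis=axis, dtype=dtype,
  ret = ret.dtype.type(ret / rcount)
```

View pics/s16c.png

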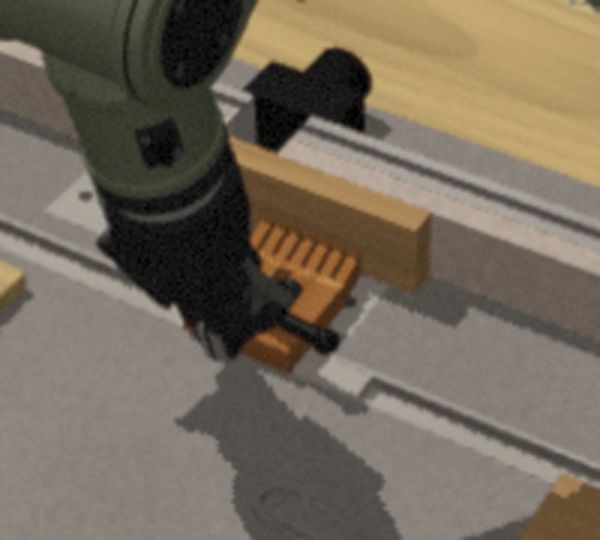

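Request:
step_arm(
  deltas=[
    [0,0,0,0.97,0,-0.25,0],
    [0,0,0,0.97,0,-0.25,0],
    [0,0,0,-0.25,0,-0.97,0],
    [0,0,0,-0.25,0,-0.97,0],
    [0,0,0,-0.25,0,-0.97,0],
    [0,0.83,0,-0.25,0,-0.97,0],
    [0,0.83,0,0,0,0,0],
    [0,0.84,0,0,0,0,0],
  ],
)

```text
time_s: 24.95
tcp_pos: [0.6054, 0.0376, 0.1137]
eef_rot: [[0.995, 0.105, 0.0], [0.105, -0.995, 0.0], [0.0, -0.0, -1.0]]
ft_force: [-0.0, 0.3, -0.4]
finger_gap: 0.001
grasp_force: 0.0
```

Request:
step_arm(
  deltas=[
    [0,0,0,-0.9,-0.4,0,0],
    [0,0,0,-0.9,-0.4,0,0],
    [0,0,0,-0.9,-0.4,0,0],
    [0,0,0,-0.9,-0.4,0,0],
    [0,0,0,-0.9,-0.4,0,0],
    [0,0,0,0,0,0.3,0],
    [0,0,0,0,0,0.3,0],
    [0,0,0,0,0,0,0],
  ],
)

```text
time_s: 25.95
tcp_pos: [0.513, 0.0678, 0.1009]
eef_rot: [[0.995, 0.104, -0.001], [0.104, -0.995, -0.0], [-0.001, 0.0, -1.0]]
ft_force: [0.3, 0.0, -0.2]
finger_gap: 0.006
grasp_force: 0.0
```

```bash
python3 -c "from h import *;st()"
```

```text
t 25.95 ff [0.5172 0.0139 0.1009] yaw err [-0.0002 -0.0015  0.0002] F [ 0.3  0.  -0.2] gap 0.006301016600971572
```

Request:
step_arm(
  deltas=[
    [0,0,0,-0.4,0,0.6,0],
    [0,0,0,0,0,0.8,0],
    [0,0,0,0,0,0.7,0],
    [0,0,0,0,0,0.45,0],
    [0,0,0,0.4,0,0,0],
    [0,0,0,0.5,0,0,0],
    [0,0,0,0.5,0,0,0],
    [0,0,0,0.5,0,0,0],
  ],
)

```text
time_s: 26.95
tcp_pos: [0.5421, 0.0711, 0.0507]
eef_rot: [[0.995, 0.105, -0.003], [0.105, -0.995, -0.001], [-0.003, 0.0, -1.0]]
ft_force: [-4.3, -0.9, 2.1]
finger_gap: 0.001
grasp_force: 1.9
```

Request:
step_arm(
  deltas=[
    [0,0,0,0.5,0,0,0],
    [0,0,0,0.5,0,0,0],
    [0,0,0,0.5,0,0,0],
    [0,0,0,0.5,0.1,0,0],
    [0,0,0,0.3,0.3,0,0],
    [0,0,0,0,0.3,0,0],
    [0,0,0,0,0.3,0,0],
    [0,0,0,0,0,0,0],
  ],
)

```text
time_s: 27.95
tcp_pos: [0.5917, 0.056, 0.0511]
eef_rot: [[0.995, 0.104, 0.003], [0.104, -0.995, 0.0], [0.003, -0.0, -1.0]]
ft_force: [1.5, 2.7, 0.6]
finger_gap: 0.0
grasp_force: 0.9
```

```bash
python3 -c "from h import *;st()"
```

```text
t 27.95 ff [ 0.5943 -0.0061  0.0511] yaw err [-0.0005  0.0029 -0.0001] F [1.7 2.5 0.6] gap 0.00011134126190532805
```

Near the end; press on to the end stop.

Request:
step_arm(
  deltas=[
    [0,0,0,0,0.1,0,0],
    [0,0,0,0,0.1,0,0],
    [0,0,0,0,0.1,0,0],
    [0,0,0,0,0.1,0,0],
    [0,0,0,0,0.1,0,0],
    [0,0,0,0,0.1,0,0],
    [0,0,0,0,0,0,0],
    [0,0,0,0,0,0,0],
  ],
)

```text
time_s: 28.95
tcp_pos: [0.5917, 0.0517, 0.0528]
eef_rot: [[0.995, 0.101, 0.001], [0.101, -0.995, 0.012], [0.002, -0.012, -1.0]]
ft_force: [-4.9, 26.8, 11.3]
finger_gap: -0.001
grasp_force: 12.3
```

```bash
python3 -c "from h import *;st()"
```

```text
t 28.95 ff [ 0.5938 -0.0104  0.0528] yaw err [-0.0034  0.0023 -0.0118] F [-2.1 27.2 11.3] gap -0.0006296782437403651
```

Request:
step_arm(
  deltas=[
    [0,0,0,0,-0.5,0,0],
    [0,0,0,0,-0.7,0,0],
    [0,0,0,0,0,-1,0],
    [0,0,0,0,0,-1,0],
    [0,0,0,0,0,-1,0],
    [0,0,0,0,-0.5,-1,0],
    [0,0,0,-1,-1,-1,0],
    [0,0,0,-1,-1,-1,0],
  ],
)

```text
time_s: 29.95
tcp_pos: [0.5435, 0.1135, 0.1706]
eef_rot: [[0.995, 0.104, -0.001], [0.104, -0.995, -0.001], [-0.001, 0.001, -1.0]]
ft_force: [0.1, 0.2, -0.7]
finger_gap: -0.0
grasp_force: 0.0
```

Request:
step_arm(
  deltas=[
    [0,0,0,-1,-1,-0.5,0],
    [0,0,0,-1,-1,0,0],
    [0,0,0,-1,-1,0,0],
    [0,0,0,-1,-1,0,0],
    [0,0,0,-1,-1,0,0],
    [0,0,0,-1,-1,0,0],
    [0,0,0,-1,-1,0,0],
    [0,0,0,-1,-1,0,0],
  ],
)

```text
time_s: 30.95
tcp_pos: [0.3675, 0.256, 0.1803]
eef_rot: [[0.995, 0.104, -0.0], [0.104, -0.995, -0.001], [-0.0, 0.001, -1.0]]
ft_force: [-0.6, 0.6, 0.1]
finger_gap: 0.003
grasp_force: 0.0
```

```bash
python3 b.py s17; python3 t.py s18 -.16 -.08 -.01 .04; python3 -c "
from h import *
p,d=snap('top','t18'); a=cv2.imread('pics/s18.png')
A=cv2.resize(a[190:360,210:480],None,fx=2.2,fy=2.2,interpolation=2);B=cv2.resize(p[140:280,250:450,::-1],(594,416),interpolation=2)[:, :]
c=np.zeros((600,800,3),np.uint8);A=cv2.resize(A,(470,296));B=cv2.resize(B,(430,301));c[:296,:470]=A;c[298:599,:430]=B;cv2.imwrite('pics/fin.png',c)"
```

```text
t 30.95 ff [0.3923 0.2162 0.1803] yaw err [-0.0001 -0.0004  0.0012] F [-0.6  0.6  0.1] gap 0.003493000327431071
0.035 280 [[0.46, -0.172], [0.47, -0.036], [0.497, 0.044]]
0.045 264 [[0.452, -0.172], [0.469, -0.045], [0.496, 0.045]]
0.055 243 [[0.452, -0.172], [0.469, -0.058], [0.471, 0.044]]
0.065 242 [[0.455, -0.173], [0.468, -0.047], [0.472, 0.045]]
0.075 922 [[0.447, -0.174], [0.46, -0.06], [0.471, 0.043]]
t 31.0 ff [0.39   0.2177 0.1802] yaw err [ 0.0009 -0.0029 -0.    ] F [-1.9  0.1 -0.1] gap 0.0023933552875153937
s18 -0.16 [0.4684, 0.4683, 0.4684, 0.4686, 0.4678]
s18 -0.01 [0.4695, 0.4691, 0.4688, 0.4686, 0.4683]
```

View pics/fin.png

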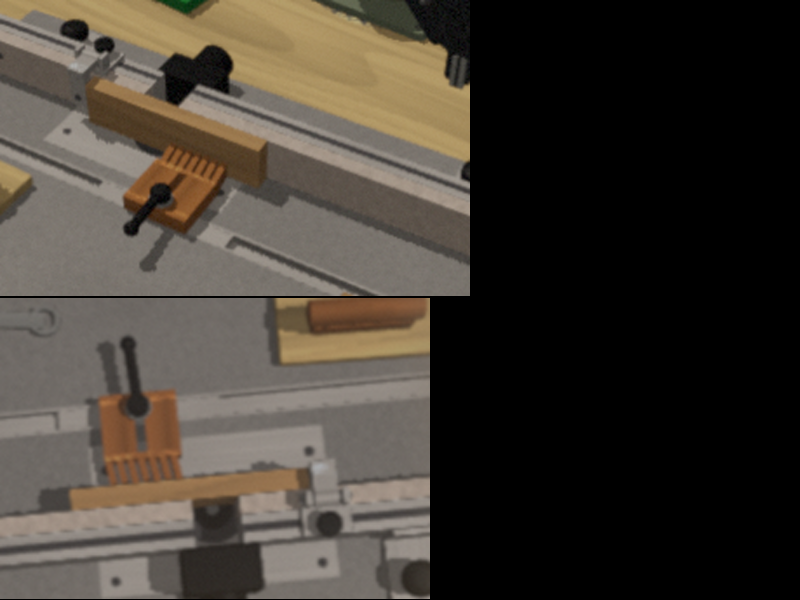

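The stop is down and the board stands upright with its end at the stop. The featherboard bears on the board and the lever points straight out from the fence.

```bash
python3 -c "
from workcell import ctrl
print(ctrl.job_done())"
```

```text
the job is handed in; nothing more can be done
None
```

The job is handed in at about 31 s of the 56 s allowed: the stop is down, the board is upright against the fence and the stop, the featherboard bears on it, and the clamp lever is at its end stop; my moves stayed clear of the offcut, wrench and push block.

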